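# Turn out a stuck pacifier into the ring dish

## Robot

A 6-joint arm with a two-finger parallel gripper is mounted at the origin on the work surface. World frame = base frame: x ahead of the robot, y to its left, z up, the work surface at z = 0. Lengths are in mm, angles in rad, forces in N, time in s.
With the tool pointing down it reaches from about 325 to 900 mm from the base axis. Payload 3.5 kg.
Tool frame: the origin (TCP) lies midway between the tips of the shut fingers; the grasp point (between the pads) lies 19 mm behind it (bot.grip_depth is the x of the grasp point in the tool frame, in mm); x points along the fingers, y is the direction in which the jaws open and shut, and the axes are right-handed (so a half turn about x gives the same grasp; the last joint's range is limited). The gripper opens to 85 mm and grips with 20 to 120 N. Pads are 22 mm wide; open, the fingers measure 114 mm over their backs; the gripper's body (76 mm by 85 mm) begins 54 mm behind the grasp point. The pads swing forward as they close: fully open they stand 13 mm farther back than shut.
Start: joints at [1.14, 0.276, -0.026, 1.268, 0, 1.467], TCP at [201.232, 591.716, 231.313] pointing down, gripper open.
Joint ranges: [-3.12, 3.12], [-0.85, 1.88], [-1.08, 1.24], [-1.95, 2.15], [-1.57, 1.53], [-3.14, 3.14]. Speed limits (rad/s): [2.57, 2.57, 3.14, 3.14, 3.14, 3.14].

## Interface

Orientations are given as a unit quaternion [w, x, y, z].
In Python, from station import telemetry, viewer, ticket, nets, bot gives the robot as it stands. The module is installed in compiled form; this text tells all that it offers.
- The arm moves only by the shell command python3 -m handwheel 'ROWS' [OPENING] [FORCE]. ROWS is JSON, a list of rows, each a list of 2 entries, a list of its own where there are three numbers: the shift along the tool's x, y, z in mm, then the turn, a rotation vector about the tool's x, y, z in rad. In form: [[[dx, dy, dz], [ax, ay, az]], ...]. A call has exactly 8 rows; each row shifts and turns the pose as measured when the row begins, along the tool's axes as they then stand; what a row does not reach is not made up. A row lasts 1/10 s, in which the tool goes at most 50 mm and 8.59 degrees, less where a joint would pass 70% of its speed; a pose out of reach is approached as far as the arm can. A call with a gripper value outside its range is refused whole. OPENING is the finger opening in mm, from 0 to 85.4, set as the call begins (- or left out, the last holds). The fingers move at their own pace and stop on an object; FORCE is the grip in N (left out, the last holds). Time passes only in rows, so rows that do not move let the fingers close, or fill a call up. It gives the time, the measured TCP pose, the force and the opening at its end, in the units of the state.
- telemetry.read_state(): the state, without advancing time (a new reading comes with each control period).
- viewer.get_image(name): name is "scene" or "top"; returns a dict with "image" (420x560x3 uint8, red, green, blue), "K" (3x3 intrinsics, pixels), "k1" (the pictures are not rectified: a ray, as slopes to the right and down, at radius r is drawn at 1 + k1 r^2 times it, then the intrinsics apply), "R" (3x3) and "t" (3): a world point X has camera coordinates R X + t. Camera axes: x right, y down, z forward; pixel columns grow to the right and rows downward; lengths in mm; the calibration is good to about 2 mm. A picture is of the moment at which its call begins. There is no depth.
- ticket.close_job(): hands the job in, once; it reports no verdict.
Trained networks look in the newest picture that a camera, given by its name, has taken for a name from the list of things; names that differ only in an ending like _2 or _b are one class to them, and where a whole thing is asked for, a point or a joint stands for the part that bears it (a point fixed in the world has none). Each returns a list of dicts, best first, with "score" (0 to 1); they miss things now and then, are a little off and sometimes report something else, mostly with a low value. They report only what shows in the picture. A call takes as long as a camera call.
- nets.spot_in(camera, query): "uv" ([column, row] in pixels, amid what is visible of it).
- nets.landmark_of(camera, query): "uv" ([column, row] in pixels: a listed point, or the origin of a listed thing).
The state is a dict: "time_s": time; "joint_pos": joint angles; "joint_vel": joint speeds; "effort": joint torques, N m; "ee_pos": TCP position; "tcp_rot": TCP orientation; "ft_force": force on the tool from outside, world axes, zero at the start; "wrist_torque": the same for the moment, N m; "width": opening from 0.0 (shut) to 1.0 (fully open).
Only numpy, scipy, OpenCV 4.12 (cv2) and the standard library are available. Lean on these libraries where they do the work, as an engineer would, in place of code of your own. Each camera call takes 0.05 s, during which the arm holds its last target. There are 200 camera calls.

## Task

A pacifier is stuck in the swing cup of the bamboo stand. Take the little canister out of the stand's track and stand it upright on the bare dresser top beside the stand, then push the oblong ring dish along the track under the cup until the catch clicks into its notch. Then swing the cup right over by its crank until it is fully upside down, tap its sprung base until the pacifier drops into the dish, and leave the cup upside down and everything else on the dresser undisturbed.

Things in the scene. Friction and masses are not known exactly. Their poses are not given: they have to be found in the camera images.
- stand: Fixed bamboo stand. Origin on the dresser top (z 0) straight below the cup's axle; z up. Base plate 8 mm thick, x -75..75, y -310..85. A track runs along y: the base's top (z 8) between two rails (inner faces x +-43, tops z 20), open at its -y end, end stop at its +y end (71.5). Two uprights at x +-57 (10 thick, 26 along y, tops z 108) carry the axle, parallel to x at z 95. The dish starts near the -y end, the canister stands between dish and cup.
- cup (a joint): Swing cup, 0 = upright (mouth up), 3.14 = upside down (mouth down, end stop). White, outer diameter 56 mm, from 26 below (its sprung base 40 below) to 22 above the axle when upright, open at the mouth; its swept radius is 45 mm. Turns about stand x: seen at the crank, the handle goes from the stand's +y side over the top to the -y side. Friction 0.06 N m, stays where it is left; near either end its own weight holds it there.
- crank_grip (a point): Point on the crank's handle, a smooth round pin 12 mm in diameter, parallel to stand x, at stand x 66..106 mm (this point is at x 90), joined by an arm at x 62..70 to the axle, 60 mm from it. At cup = 0 it is at stand y +44, z 136, at cup = 3.14 at stand y -44, z 54. In general, stand y = 60 cos(0.75 + cup), z = 95 + 60 sin(0.75 + cup) mm.
- tap_face (a point): Centre of the outer face of the cup's sprung base, a grey disc of 32 mm diameter, standing 14 mm out of the cup, 40 mm from the axle: at the underside when the cup is upright, on top (z 135) and facing up when it is upside down.
- tapper (a joint): How far the sprung base is pushed into the cup, 0..0.014 m (then flush with the cup). Spring 0.8 N at rest, 3.6 N full in. It meets the pacifier after 1.5 mm; 8 to 13 mm and roughly 3 to 8 N force the pacifier past the two sprung lips that hold it.
- seat (a point): Point in the cup on its axle where the shield of the stuck pacifier sits.
- stuck_pacifier: Orange pacifier, 30 g: round shield 40 mm across and 5 thick (origin at its centre), round handle 24 across standing 11 out on its +z side, teat 20 long on the -z side. Held in the cup by two sprung lips, handle towards the mouth; it does not fall out by turning the cup over alone.
- dish: Oblong pink ceramic ring dish, 84 (x) x 140 (y) x 22 mm (z), 220 g; open tray, 68 x 132 mm inside, floor 5 thick. Loose in the track, long side along it. Origin at the centre of its underside. Its +x side has a notch. Home, with the catch in the notch, when its origin lies at stand x 0, y 0 (straight under the cup); the end stop is 1.5 mm further. Push its -y end wall in the stand's +y direction; 2 to 6 N to pass the catch.
- catch (a joint): Sprung catch in the stand's +x rail at stand y 50: how far it is pressed back, m. 0 = out; about 0.0015 to 0.0045 while the dish passes; back at 0 when it has clicked into the notch.
- canister: Sealed upright acrylic canister with a steel lid, 45 mm in diameter, 60 high, 140 g. Origin at the centre of its underside. Stands in the track between dish and cup.
- pacifier0: Bystander: orange pacifier on the dresser, one of a row of three, 40 mm across, 36 high.
- pacifier1: Bystander: as pacifier0.
- pacifier2: Bystander: as pacifier0.
- lotion: Bystander: lotion bottle, 48 mm diameter, 140 high.
- cream_jar: Bystander: jar, 56 mm diameter, 45 high.
- trinket_pot: Bystander: marble pot with a lid, 54 mm diameter, 54 high.
- hairbrush: Bystander: hairbrush lying along its own x, 170 mm long, 42 wide, 20 high; origin near its middle.

How it is judged:
By the outcome, as a careful person would: the job done as asked, in the order asked, and still so for the second after the job is handed in, with the robot touching nothing.
It also fails if it takes over 70 s, if anything falls off the work surface, if the arm or the gripper's body presses on something with over 40 N, if the wrist force passes 120 N, or if a joint passes its speed limit or range.

## Working session

There is one attempt and no reset: what is moved stays moved. The work goes in short steps, Python scripts to look and compute and a shell command to move; the robot and the scene stay as the last step left them, time stands still between calls to the robot, and variables do not carry over. Pictures are saved under pics/ and viewed, about 8 in all and at most 12, crops included, and the job is handed in when it is done.

```bash
mkdir -p pics
cat > h.py <<'E'
import numpy as np, cv2
from station import telemetry, viewer, ticket, nets, bot
def cam(n):
    d=viewer.get_image(n); return {k:(np.array(v) if k!='image' else v) for k,v in d.items()}
def ray(d,uv):
    K=d['K'];k=float(d['k1']);x=np.array([(uv[0]-K[0,2])/K[0,0],(uv[1]-K[1,2])/K[1,1]]);u=x.copy()
    for _ in range(20): u=x/(1+k*(u@u))
    R=d['R'];v=R.T@np.array([u[0],u[1],1]);c=-R.T@d['t'];return c,v/np.linalg.norm(v)
def onz(d,uv,z):
    c,v=ray(d,uv);return c+v*(z-c[2])/v[2]
def proj(d,X):
    p=d['R']@np.array(X,float)+d['t'];u=p[:2]/p[2];u=u*(1+float(d['k1'])*(u@u));return d['K'][:2,:2]@u+d['K'][:2,2]
def tri(rays):
    A=0;b=0
    for c,v in rays:
        P=np.eye(3)-np.outer(v,v);A=A+P;b=b+P@c
    return np.linalg.solve(A,b)
def save(d,name): cv2.imwrite('pics/'+name,cv2.cvtColor(d['image'],cv2.COLOR_RGB2BGR))
E
python3 - <<'E'
from h import *
np.set_printoptions(precision=1,suppress=True)
D={n:cam(n) for n in('scene','top')}
for n in D: save(D[n],n+'0.png'); print(n,-D[n]['R'].T@D[n]['t'])
for q in ['stand','cup','crank_grip','tap_face','seat','dish','catch','canister','pacifier0','lotion','cream_jar','trinket_pot','hairbrush']:
    o=[]
    for n in D:
        o.append([(np.round(r['uv'],1).tolist(),round(r['score'],2)) for r in nets.landmark_of(n,q)[:3]])
    try: X=tri([ray(D[n],np.array(a[0][0])) for n,a in zip(D,o)])
    except Exception: X=None
    print(q,o,X)
print(telemetry.read_state())
E
```

```text
scene [874.4 610.7 762.7]
top [451.   87.7 889.9]
stand [[([301.9, 228.8], 0.75)], [([303.8, 237.8], 0.74), ([305.7, 243.4], 0.58)]] [552.7  84.8  12.1]Traceback (most recent call last):
  File "<stdin>", line 8, in <module>
ValueError: it knows: canister, crank_grip, cream_jar, dish, hairbrush, lotion, pacifier, seat, stand, stuck_pacifier, tap_face, trinket_pot
```

View pics/scene0.png

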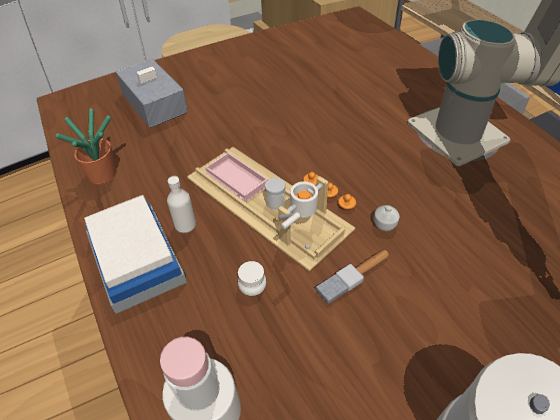

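View pics/top0.png

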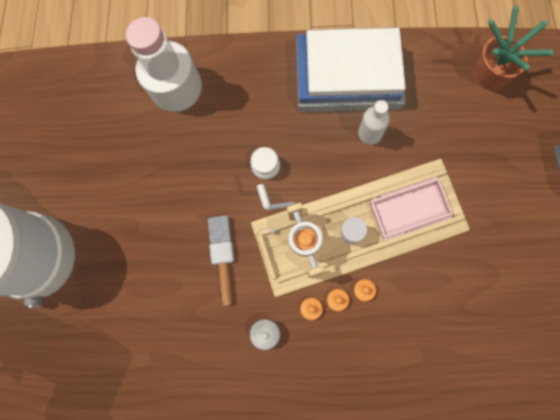

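The scene view shows the stand at about (270,205), with the dish at (235,175), the canister at (275,193) and the cup at (303,198). The crank is on the near side at (290,220), and the pacifiers are behind the stand. The top view shows the cup at (306,239), canister (354,230), dish (412,208) and crank handle (264,196). Next I'll get metric positions.

Run:
```python
from h import *
np.set_printoptions(precision=1,suppress=True)
D={n:cam(n) for n in('scene','top')}
for q in ['stand','crank_grip','tap_face','seat','dish','canister','stuck_pacifier','pacifier','lotion','cream_jar','trinket_pot','hairbrush']:
    o=[]
    for n in D:
        o.append([(np.round(r['uv'],1).tolist(),round(r['score'],2)) for r in nets.landmark_of(n,q)[:4]])
    try: X=tri([ray(D[n],np.array(a[0][0])) for n,a in zip(D,o)])
    except Exception: X=None
    print(q,o,X)
# base plate corners in top (z=8)
for uv in [(253,217),(443,161),(468,228),(274,291)]: print(onz(D['top'],uv,8))
s=telemetry.read_state();print({k:np.round(s[k],3) for k in s})
```

```text
stand [[([301.6, 227.8], 0.97), ([353.4, 276.2], 0.54), ([300.9, 194.9], 0.42)], [([304.0, 243.0], 0.61)]] [546.7  81.9   7.6]
crank_grip [[([288.6, 220.8], 0.87), ([302.1, 196.4], 0.51), ([385.6, 222.5], 0.39)], [([261.3, 193.6], 0.78), ([304.4, 238.2], 0.41)]] [616.4 150.6 141.6]
tap_face [[([311.0, 182.5], 0.37)], []] None
seat [[([302.6, 195.8], 0.76), ([184.4, 223.6], 0.7)], [([304.5, 238.0], 0.73)]] [545.   81.1 106. ]
dish [[([239.5, 175.9], 0.94)], [([407.4, 208.1], 0.88)]] [ 603.  -113.2   27.5]
canister [[([276.7, 202.5], 0.79)], [([353.6, 234.4], 0.97)]] [559.1 -11.9   7. ]
stuck_pacifier [[([300.2, 197.6], 0.69)], [([305.1, 240.7], 0.81)]] [544.4  77.9  96.6]
pacifier [[([310.6, 181.7], 0.54), ([287.2, 223.1], 0.51), ([330.3, 197.0], 0.5), ([346.9, 202.1], 0.45)], [([363.9, 291.8], 0.87), ([335.8, 302.5], 0.85), ([307.4, 307.2], 0.57)]] [453.6 -29.3   5.4]
lotion [[([181.4, 224.3], 0.87)], [([371.1, 134.1], 0.64)]] [766.6 -61.6  -1.2]
cream_jar [[([235.7, 174.8], 0.73), ([252.9, 281.1], 0.64)], []] None
trinket_pot [[([386.5, 221.8], 0.69)], [([266.6, 331.4], 0.62)]] [380.1 158.3   8.4]
hairbrush [[([354.7, 276.5], 0.71)], [([223.5, 258.4], 0.8), ([303.4, 239.4], 0.21)]] [519.2 238.7   3.9]
[599.5 178.9   8. ]
[ 700.8 -197.1    8. ]
[ 566.3 -234.7    8. ]
[457.3 140.8   8. ]
{'time_s': np.float64(1.5), 'joint_pos': array([ 1.1,  0.3, -0. ,  1.3, -0. ,  1.5]), 'joint_vel': array([-0.,  0., -0.,  0.,  0., -0.]), 'effort': array([  0. , -44.5,  29.6,   0. ,   0. ,  -0. ]), 'ee_pos': array([201.2, 591.7, 231.3]), 'tcp_rot': array([ 0.7,  0.1,  0.7, -0.1]), 'ft_force': array([-0. , -0.3,  0.7]), 'wrist_torque': array([-0.,  0.,  0.]), 'width': np.float64(1.001)}
```

```bash
cat >> h.py <<'E'
def S2W(p,P):
    x,y,a=p;P=np.array(P,float);c,s=np.cos(a),np.sin(a);return np.array([x+c*P[0]-s*P[1],y+s*P[0]+c*P[1],P[2]])
E
python3 - <<'E'
from h import *
from scipy.optimize import least_squares
np.set_printoptions(precision=2,suppress=True)
D={n:cam(n) for n in('scene','top')}
obs=[('top',(75,85,8),(253,217)),('top',(75,-310,8),(443,161)),('top',(-75,-310,8),(468,228)),('top',(-75,85,8),(274,291)),
('scene',(75,85,8),(310,267)),('scene',(-75,85,8),(354,228)),('scene',(-75,-310,8),(233,149)),('scene',(75,-310,8),(189,177)),
('top',(90,44,136),(261.3,193.6)),('scene',(90,44,136),(288.6,220.8)),('top',(0,0,95),(304.5,238)),('scene',(0,0,95),(302.6,195.8)),('scene',(0,0,0),(301.6,227.8))]
f=lambda p:np.concatenate([proj(D[n],S2W(p,P))-uv for n,P,uv in obs])
r=least_squares(f,[547,82,.27],loss='soft_l1');print(r.x);print(f(r.x).reshape(-1,2))
p=r.x
out=[]
for n,(u0,v0,w,h) in {'scene':(180,140,190,135),'top':(245,150,235,165)}.items():
    k=3 ;im=cv2.resize(cv2.cvtColor(D[n]['image'],cv2.COLOR_RGB2BGR)[v0:v0+h,u0:u0+w],None,fx=k,fy=k,interpolation=cv2.INTER_CUBIC)
    def pl(pts,c):
        q=np.array([(proj(D[n],S2W(p,P))-[u0,v0]+.5)*k for P in pts]);cv2.polylines(im,[np.int32(q.round())],True,c,1)
    pl([(75,85,8),(75,-310,8),(-75,-310,8),(-75,85,8)],(0,0,255))
    pl([(43,71,20),(43,-310,20),(-43,-310,20),(-43,71,20)],(255,0,0))
    pl([(28*np.cos(t),28*np.sin(t),117) for t in np.arange(0,6.3,.3)],(0,200,0))
    pl([(66,44,136),(106,44,136)],(255,0,255))
    cv2.imwrite(f'pics/fit_{n}.png',im)
E
```

```text
[544.44  80.3    0.29]
[[-2.24  4.02]
 [-1.35 -2.39]
 [ 1.95  2.09]
 [ 0.47  4.95]
 [-1.94  3.33]
 [ 0.65  0.19]
 [-0.15 -2.7 ]
 [-2.49 -1.03]
 [ 1.81 -0.57]
 [-0.95  1.61]
 [ 0.67  0.75]
 [ 0.31  3.46]
 [ 0.48  1.34]]
```

View pics/fit_top.png

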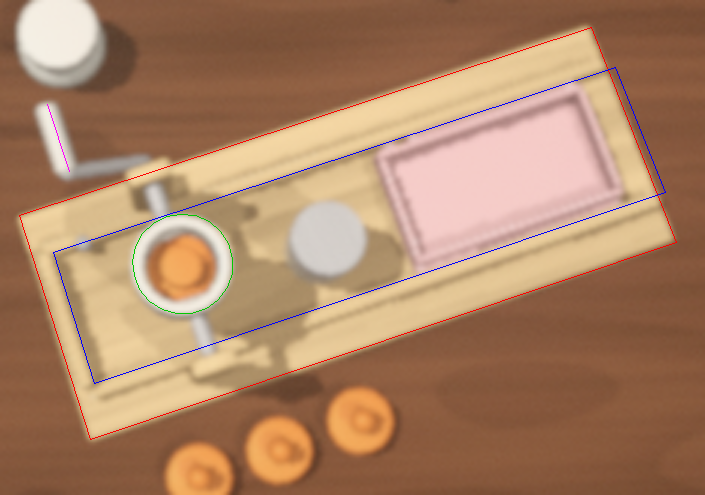

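View pics/fit_scene.png

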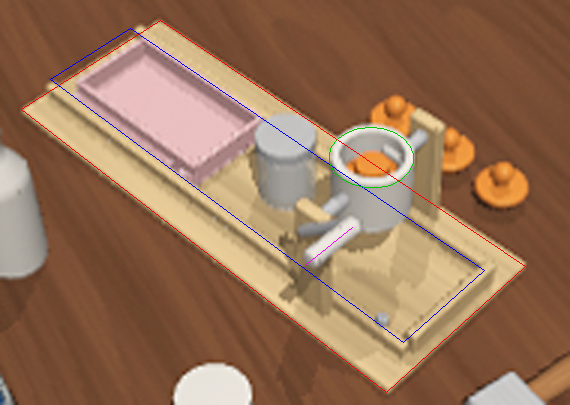

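The fit lies on the base, rails and cup in both views: base corners at about (20,215), (592,28), (675,242) and (90,438) in the top crop. That gives the stand pose as (544.4, 80.3) with yaw 0.29. Next: dish, canister and tool yaw.

```bash
cat >> h.py <<'E'
from scipy.spatial.transform import Rotation as Ro
P=np.array([544.44,80.3,0.29])
def W2S(X):
    c,s=np.cos(P[2]),np.sin(P[2]);d=np.array(X,float)-[P[0],P[1],0];return np.array([c*d[0]+s*d[1],-s*d[0]+c*d[1],d[2]])
def st():
    s=telemetry.read_state();q=np.array(s['tcp_rot']);R=Ro.from_quat(q[[1,2,3,0]]).as_matrix();return s,R
def go(goals):
    "stand-frame TCP goals, tool down, jaws along stand y: print turn and tool-frame shifts"
    s,R=st();c,sn=np.cos(P[2]),np.sin(P[2])
    ys=np.array([-sn,c,0]); ys=ys if R[:,1]@ys>0 else -ys
    T=np.column_stack([[0,0,-1],ys,np.cross([0,0,-1],ys)])
    print('t',round(s['time_s'],2),'tcp stand',W2S(s['ee_pos']).round(1),'F',np.round(s['ft_force'],1),'w',round(s['width']*85.4,1),'q',np.round(s['joint_pos'],2),'toolS y,z:',W2S(R[:,1]+[P[0],P[1],0]).round(2),W2S(R[:,2]+[P[0],P[1],0]).round(2))
    print('turn',Ro.from_matrix(R.T@T).as_rotvec().round(3))
    p=np.array(s['ee_pos'])
    for g in goals:
        w=S2W(P,g);print(g,'shift',(T.T@(w-p)).round(1));p=w
E
python3 - <<'E'
from h import *
np.set_printoptions(precision=1,suppress=True)
D={n:cam(n) for n in('scene','top')}
print('canister',W2S(onz(D['top'],(353.8,228.8),68)),W2S(onz(D['scene'],(274.8,184.5),68)))
for uv in [(378,157),(578,88),(625,196),(418,265)]: print('dish',W2S(onz(D['top'],np.array(uv)/3+[244.5,149.5],30)))
for q,z,uvs in [('pac',15,[(363.9,291.8),(335.8,302.5),(310,308)]),('jar',45,[(264,160)]),('lot',140,[(381,108)]),('pot',50,[(265,334)])]:
    for uv in uvs: print(q,W2S(onz(D['top'],uv,z)))
go([(0,-100,230),(0,-95,36)])
E
```

```text
canister [ -7.1 -89.   68. ] [ -9.2 -90.3  68. ]
dish [  35.1 -141.5   30. ]
dish [  37.2 -278.    30. ]
dish [ -37.1 -281.1   30. ]
dish [ -36.8 -142.1   30. ]
pac [-119.3  -76.    15. ]
pac [-121.7  -20.2   15. ]
pac [-116.6   28.4   15. ]
jar [171.9  24.8  45. ]
lot [ 168.  -192.6  140. ]
pot [-134.6  118.7   50. ]
t 1.7 tcp stand [-182.7  588.2  231.3] F [-1.   0.7  0.7] w 85.9 q [ 1.1  0.3 -0.   1.3  0.   1.5] toolS y,z: [ 0.6  0.8 -0. ] [ 0.8 -0.6 -0. ]
turn [-0.6 -0.   0. ]
(0, -100, 230) shift [   1.3 -688.2  182.7]
(0, -95, 36) shift [194.   5.  -0.]
```

```bash
python3 -m handwheel '[[[0,0,0],[-0.149,0,0]],[[0,0,0],[-0.149,0,0]],[[0,0,0],[-0.149,0,0]],[[0,0,0],[-0.149,0,0]],[[0,-20,0],[0,0,0]],[[0,-40,10],[0,0,0]],[[0,-50,10],[0,0,0]],[[0,-50,10],[0,0,0]]]' 60 20
python3 - <<'E'
from h import *
D=cam('top');print(proj(D,telemetry.read_state()['ee_pos']),onz(D,(30,250),100))
print(bot.grip_depth)
D=cam('scene');save(D,'s1.png')
go([(-8,-89.5,230),(-8,-89.5,36)])
E
```

```text
time_s: 2.5
ee_pos: [274.3, 449.0, 230.8]
tcp_rot: [0.7, -0.101, 0.699, 0.103]
ft_force: [0.7, 0.4, -0.4]
width: 0.707
[ 59.12638378 416.73111932] [533.66300266 579.47173914 100.        ]
-18.700000000000003
t 2.6 tcp stand [-153.5  426.9  230.6] F [0.5 0.7 0.4] w 60.0 q [ 0.89  0.1  -0.25  1.23 -0.    0.61] toolS y,z: [0.01 1.   0.  ] [ 1.   -0.01  0.  ]
turn [-0.007  0.001 -0.001]
(-8, -89.5, 230) shift [   0.6 -516.4  145.5]
(-8, -89.5, 36) shift [194.   0.   0.]
```

View pics/s1.png

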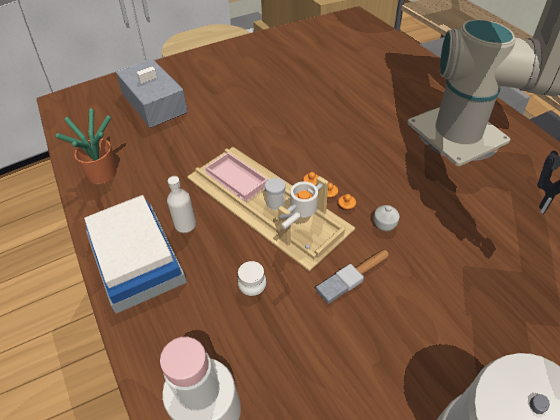

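```bash
python3 -m handwheel '[[[0,-30,8],[0,0,0]],[[0,-45,13],[0,0,0]],[[0,-45,13],[0,0,0]],[[0,-45,13],[0,0,0]],[[0,-45,13],[0,0,0]],[[0,-45,13],[0,0,0]],[[0,-45,13],[0,0,0]],[[0,-45,13],[0,0,0]]]' >/dev/null;  python3 -m handwheel '[[[0,-45,13],[0,0,0]],[[0,-45,13],[0,0,0]],[[0,-45,13],[0,0,0]],[[0,-36,7],[0,0,0]],[[30,0,0],[0,0,0]],[[40,0,0],[0,0,0]],[[30,0,0],[0,0,0]],[[0,0,0],[0,0,0]]]'
python3 - <<'E'
from h import *
go([(-8,-89.5,33)])
E
```

```text
time_s: 4.2
ee_pos: [583.2, -22.3, 132.7]
tcp_rot: [0.709, -0.098, 0.691, 0.103]
ft_force: [-0.6, -0.1, -1.2]
width: 0.702
t 4.2 tcp stand [   7.8 -109.4  132.7] F [-0.6 -0.1 -1.2] w 59.9 q [-0.16  0.26 -0.27  1.02  0.01 -0.44] toolS y,z: [0. 1. 0.] [ 1.   -0.    0.03]
turn [-0.004  0.026 -0.003]
(-8, -89.5, 33) shift [ 99.7  19.9 -15.8]
```

```bash
python3 -m handwheel '[[[0,10,-8],[0,0.026,0]],[[0,10,-8],[0,0,0]],[[0,0,0],[0,0,0]],[[25,0,0],[0,0,0]],[[30,0,0],[0,0,0]],[[20,0,0],[0,0,0]],[[10,0,0],[0,0,0]],[[0,0,0],[0,0,0]]]'
python3 - <<'E'
from h import *
go([(-8,-89.5,33)])
E
```

```text
time_s: 5.0
ee_pos: [572.1, -7.5, 60.9]
tcp_rot: [0.707, -0.107, 0.692, 0.098]
ft_force: [-0.2, 0.7, 0.2]
width: 0.705
t 5.0 tcp stand [  1.4 -92.   60.9] F [-0.2  0.7  0.2] w 60.2 q [-0.12  0.31 -0.37  0.87 -0.01 -0.41] toolS y,z: [-0.    1.   -0.02] [1.   0.   0.02]
turn [0.    0.02  0.016]
(-8, -89.5, 33) shift [27.9  2.5 -9.4]
```

```bash
python3 -m handwheel '[[[0,1,-5],[0,0.02,0.016]],[[0,1,-4],[0,0,0]],[[8,0,0],[0,0,0]],[[10,0,0],[0,0,0]],[[8,0,0],[0,0,0]],[[2,0,0],[0,0,0]],[[0,0,0],[0,0,0]],[[0,0,0],[0,0,0]]]' >/dev/null
python3 - <<'E'
from h import *
go([(-8,-89.5,33)])
E
```

```text
t 5.8 tcp stand [ -3.2 -94.1  37.9] F [ 0.2 -2.5  1. ] w 59.9 q [-0.13  0.34 -0.38  0.83 -0.   -0.42] toolS y,z: [-0.    1.   -0.01] [1.   0.   0.01]
turn [0.    0.008 0.009]
(-8, -89.5, 33) shift [ 4.9  4.6 -4.8]
```

```bash
python3 -m handwheel '[[[1,3,-2],[0,0,0]],[[1,2,-2],[0,0,0]],[[0,0,-2],[0,0,0]],[[0,0,0],[0,0,0]],[[0,0,0],[0,0,0]],[[0,0,0],[0,0,0]],[[0,0,0],[0,0,0]],[[0,0,0],[0,0,0]]]'; python3 -m handwheel '[[[0,0,0],[0,0,0]],[[0,0,0],[0,0,0]],[[0,0,0],[0,0,0]],[[0,0,0],[0,0,0]],[[0,0,0],[0,0,0]],[[0,0,0],[0,0,0]],[[0,0,0],[0,0,0]],[[0,0,0],[0,0,0]]]' 35 30;python3 - <<'E'
from h import *
save(cam('scene'),'s2.png')
go([(-8,-89.5,33)])
E
```

```text
time_s: 6.6
ee_pos: [562.4, -8.6, 36.7]
tcp_rot: [0.704, -0.106, 0.695, 0.098]
ft_force: [1.8, -2.4, -0.1]
width: 0.7
time_s: 7.4
ee_pos: [561.5, -7.6, 36.5]
tcp_rot: [0.704, -0.106, 0.695, 0.099]
ft_force: [0.0, -1.8, 0.9]
width: 0.514
t 7.45 tcp stand [ -8.7 -89.1  36.5] F [ 0.7 -2.1  1.2] w 44.1 q [-0.13  0.33 -0.4   0.82 -0.01 -0.42] toolS y,z: [-0.    1.   -0.01] [1.   0.   0.01]
turn [0.001 0.01  0.011]
(-8, -89.5, 33) shift [ 3.5 -0.4  0.7]
```

```bash
python3 -m handwheel '[[[-10,0,0],[0,0,0]],[[-20,0,0],[0,0,0]],[[-20,0,0],[0,0,0]],[[-10,-10,0],[0,0.01,0.01]],[[0,-15,-15],[0,0,0]],[[0,-20,-20],[0,0,0]],[[0,-20,-20],[0,0,0]],[[0,-15,-20],[0,0,0]]]' >/dev/null; python3 -m handwheel '[[[0,-15,-20],[0,0,0]],[[0,-10,-15],[0,0,0]],[[0,-5,-8],[0,0,0]],[[0,0,-3],[0,0,0]],[[0,0,0],[0,0,0]],[[10,0,0],[0,0,0]],[[10,0,0],[0,0,0]],[[0,0,0],[0,0,0]]]'
python3 - <<'E'
from h import *
go([(-130,-200,30)])
E
```

```text
time_s: 9.05
ee_pos: [465.0, -141.0, 75.0]
tcp_rot: [0.695, -0.098, 0.704, 0.113]
ft_force: [0.1, 0.3, -1.4]
width: 0.509
t 9.05 tcp stand [-139.4 -189.3   75. ] F [ 0.1  0.3 -1.4] w 43.5 q [-0.43  0.19 -0.5   0.91  0.01 -0.73] toolS y,z: [-0.01  1.    0.02] [ 1.    0.01 -0.01]
turn [ 0.009 -0.01  -0.023]
(-130, -200, 30) shift [ 45.  -10.7   9.4]
```

```bash
python3 -m handwheel '[[[8,-3,2],[0.009,-0.01,-0.023]],[[12,-3,2],[0,0,0]],[[10,0,0],[0,0,0]],[[6,0,0],[0,0,0]],[[3,0,0],[0,0,0]],[[0,0,0],[0,0,0]],[[0,0,0],[0,0,0]],[[0,0,0],[0,0,0]]]'>/dev/null
python3 - <<'E'
from h import *
go([(-130,-200,29)])
E
```

```text
t 9.85 tcp stand [-134.3 -194.2   31.6] F [ 0.7  0.7 -1.9] w 44.2 q [-0.43  0.24 -0.54  0.79  0.   -0.72] toolS y,z: [-0.  1.  0.] [ 1.  0. -0.]
turn [ 0.003 -0.001 -0.002]
(-130, -200, 29) shift [ 2.6 -5.8  4.3]
```

```bash
python3 -m handwheel '[[[1,0,0],[0,0,0]],[[1,0,0],[0,0,0]],[[1,0,0],[0,0,0]],[[0.5,0,0],[0,0,0]],[[0,0,0],[0,0,0]],[[0,0,0],[0,0,0]],[[0,0,0],[0,0,0]],[[0,0,0],[0,0,0]]]'
```

```text
time_s: 10.65
ee_pos: [472.3, -144.8, 29.2]
tcp_rot: [0.7, -0.103, 0.699, 0.103]
ft_force: [-0.0, 0.2, -2.1]
width: 0.515
```

```bash
python3 -m handwheel '[[[1,0,0],[0,0,0]],[[0.7,0,0],[0,0,0]],[[0.7,0,0],[0,0,0]],[[0.7,0,0],[0,0,0]],[[0,0,0],[0,0,0]],[[0,0,0],[0,0,0]],[[0,0,0],[0,0,0]],[[0,0,0],[0,0,0]]]'
```

```text
time_s: 11.45
ee_pos: [472.4, -145.1, 28.4]
tcp_rot: [0.7, -0.103, 0.699, 0.103]
ft_force: [-0.7, 0.6, 1.5]
width: 0.512
```

```bash
python3 -m handwheel '[[[0,0,0],[0,0,0]],[[0,0,0],[0,0,0]],[[0,0,0],[0,0,0]],[[0,0,0],[0,0,0]],[[-5,0,0],[0,0,0]],[[-15,0,0],[0,0,0]],[[-25,0,0],[0,0,0]],[[-25,0,0],[0,0,0]]]' 62;  python3 -m handwheel '[[[-15,-10,0],[0,0,0]],[[0,-20,15],[0,0,0]],[[0,-20,20],[0,0,0]],[[0,-20,25],[0,0,0]],[[0,-20,25],[0,0,0]],[[0,-15,20],[0,0,0]],[[0,-5,10],[0,0,0]],[[0,0,0],[0,0,0]]]' 0
python3 - <<'E'
from h import *
save(cam('scene'),'s3.png')
go([(0,-314,60),(0,-314,16)])
E
```

```text
time_s: 12.25
ee_pos: [469.8, -143.8, 97.6]
tcp_rot: [0.698, -0.102, 0.702, 0.105]
ft_force: [0.6, -0.7, 0.3]
width: 0.726
time_s: 13.05
ee_pos: [619.8, -220.0, 121.0]
tcp_rot: [0.701, -0.104, 0.698, 0.102]
ft_force: [-0.3, 0.1, 0.2]
width: -0.001
t 13.1 tcp stand [ -14.5 -308.8  120.9] F [-0.4  0.1  0.7] w 0.1 q [-0.44  0.4  -0.09  1.07  0.   -0.73] toolS y,z: [-0.  1. -0.] [1. 0. 0.]
turn [0.003 0.003 0.002]
(0, -314, 60) shift [60.9 -5.2 14.5]
(0, -314, 16) shift [44.  0.  0.]
```

View pics/s3.png

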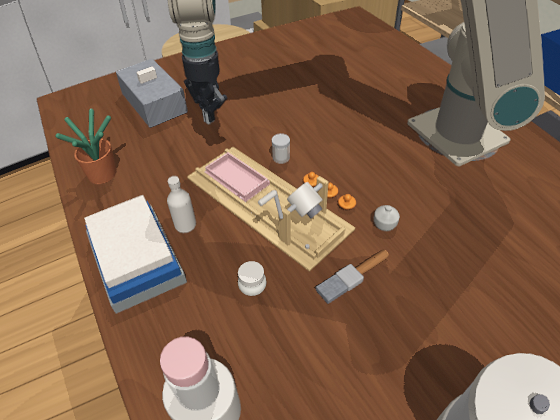

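The picture shows the canister standing on the dresser at (281,148), but the cup has tilted. The crank handle has moved to about (267,198), so the gripper body must have brushed the cup rim during the canister grasp. I'll measure the cup's angle, then push the dish with the tool leaned back to stay clear of it.

```bash
python3 -m handwheel '[[[15,-2,5],[0,0,0]],[[20,-2,6],[0,0,0]],[[20,-1,3],[0,0,0]],[[12,0,0],[0,0,0]],[[0,0,0],[0,0,0.13]],[[0,0,0],[0,0,0.13]],[[0,0,0],[0,0,0.13]],[[0,0,0],[0,0,0]]]';python3 - <<'E'
from h import *
from scipy.optimize import minimize_scalar
D={n:cam(n) for n in('scene','top')}
o={n:nets.landmark_of(n,'crank_grip')[:2] for n in D};print(o)
for n in D:
    for r in o[n]:
        f=lambda a:np.linalg.norm(proj(D[n],S2W(P,(90,60*np.cos(.75+a),95+60*np.sin(.75+a))))-r['uv'])
        a=min(np.arange(0,3.15,.02),key=f);print(n,r['score'],a,f(a))
go([(0,-312,17)])
E
```

```text
time_s: 13.9
ee_pos: [624.4, -213.2, 45.3]
tcp_rot: [0.661, 0.041, 0.708, 0.244]
ft_force: [-1.2, -0.4, -0.5]
width: -0.005
{'scene': [{'uv': [264.1, 199.2], 'score': 0.92}], 'top': [{'uv': [296.9, 175.6], 'score': 0.69}]}
scene 0.92 1.08 0.2282354479784737
top 0.69 1.1 3.821838132926745
t 14.1 tcp stand [  -5.9 -301.2   49. ] F [ 0.5 -0.1  0.9] w 0.1 q [-0.54  0.67  0.11  1.32  0.27 -0.88] toolS y,z: [-0.01  0.92  0.4 ] [ 1.    0.01 -0.  ]
turn [ 0.008 -0.005 -0.407]
(0, -312, 17) shift [ 32.  -10.8   5.9]
```

```bash
python3 -m handwheel '[[[8,-6,2],[0,0,0]],[[9,-5,2],[0,0,0]],[[7,-4,2],[0,0,0]],[[3,-2,0],[0,0,0]],[[0,0,0],[0,0,0]],[[0,0,0],[0,0,0]],[[0,0,0],[0,0,0]],[[0,0,0],[0,0,0]]]' >/dev/null;python3 - <<'E'
from h import *
go([(0,-312,17)])
E
```

```text
t 14.9 tcp stand [   1.7 -302.8   17.8] F [-0.7 -0.2  0.4] w 0.0 q [-0.53  0.7   0.1   1.28  0.27 -0.88] toolS y,z: [-0.01  0.92  0.39] [ 1.    0.01 -0.  ]
turn [ 0.014 -0.004 -0.403]
(0, -312, 17) shift [ 0.8 -9.2 -1.7]
```

```bash
python3 -m handwheel '[[[2,4.6,-1],[0,0,0]],[[2,4.6,-1],[0,0,0]],[[3.9,9.2,0],[0,0,0]],[[4.7,11,0],[0,0,0]],[[4.7,11,0],[0,0,0]],[[4.7,11,0],[0,0,0]],[[4.7,11,0],[0,0,0]],[[4.7,11,0],[0,0,0]]]';python3 - <<'E'
from h import *
go([(0,-83.4,17)])
E
```

```text
time_s: 15.7
ee_pos: [605.5, -129.1, 18.3]
tcp_rot: [0.664, 0.034, 0.706, 0.244]
ft_force: [0.8, 0.1, 0.4]
width: 0.004
t 15.7 tcp stand [  -1.4 -218.1   18.3] F [0.8 0.1 0.4] w 0.3 q [-0.45  0.61 -0.06  1.18  0.29 -0.79] toolS y,z: [-0.01  0.92  0.39] [1.   0.01 0.  ]
turn [ 0.013 -0.002 -0.4  ]
(0, -83.4, 17) shift [  1.3 134.7   1.4]
```

```bash
python3 -m handwheel '[[[4.8,11,0],[0,0,0]],[[4.8,11,0],[0,0,0]],[[4.8,11,0.5],[0,0,0]],[[4.8,11,0.5],[0,0,0]],[[4.8,11,0],[0,0,0]],[[4.8,11,0],[0,0,0]],[[4,9.2,0],[0,0,0]],[[2,4.6,0],[0,0,0]]]';python3 - <<'E'
from h import *
d=cam('top');save(d,'t4.png')
go([(0,-83.4,17)])
E
```

```text
time_s: 16.5
ee_pos: [578.2, -37.3, 18.2]
tcp_rot: [0.664, 0.033, 0.706, 0.244]
ft_force: [0.1, -1.8, 0.6]
width: 0.002
t 16.55 tcp stand [  -1.5 -121.6   18.2] F [-0.5 -0.   0.8] w -0.3 q [-0.34  0.53 -0.21  1.08  0.32 -0.68] toolS y,z: [-0.01  0.92  0.39] [1.   0.02 0.  ]
turn [ 0.015 -0.002 -0.4  ]
(0, -83.4, 17) shift [ 1.2 38.2  1.5]
```

View pics/t4.png

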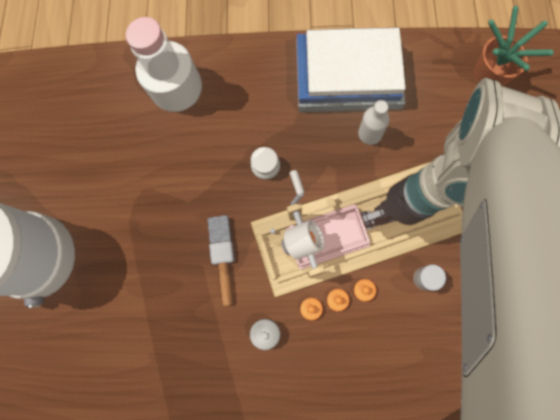

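The dish has slid partly under the cup, with its -y end at (363,225) against the fingertips. The canister stands clear at (432,278).

```bash
python3 -m handwheel '[[[1.6,3.7,0.2],[0,0,0]],[[1.6,3.7,0.2],[0,0,0]],[[1.6,3.7,0.2],[0,0,0]],[[1.6,3.7,0],[0,0,0]],[[1.6,3.7,0],[0,0,0]],[[1.6,3.7,0],[0,0,0]],[[1.2,2.8,0],[0,0,0]],[[0.8,1.8,0],[0,0,0]]]';python3 - <<'E'
from h import *
go([(0,-83.4,17)])
E
```

```text
time_s: 17.35
ee_pos: [570.1, -9.1, 17.9]
tcp_rot: [0.665, 0.032, 0.706, 0.242]
ft_force: [0.9, -5.3, 1.8]
width: 0.001
t 17.35 tcp stand [ -1.  -93.   17.9] F [ 0.9 -5.3  1.8] w 0.1 q [-0.3   0.51 -0.24  1.05  0.32 -0.64] toolS y,z: [-0.01  0.92  0.39] [1.   0.01 0.  ]
turn [ 0.014 -0.001 -0.395]
(0, -83.4, 17) shift [0.9 9.6 1. ]
```

Catch resistance has started (5.3 N). I'll go on in small steps.

```bash
for i in 1 2; do python3 -m handwheel '[[[0.8,1.8,0],[0,0,0]],[[0.4,0.9,0],[0,0,0]],[[0.4,0.9,0],[0,0,0]],[[0.4,0.9,0],[0,0,0]],[[0.4,0.9,0],[0,0,0]],[[0,0,0],[0,0,0]],[[0,0,0],[0,0,0]],[[0,0,0],[0,0,0]]]' | head -4;python3 - <<'E'
from h import *
go([])
E
done
```

```text
time_s: 18.15
ee_pos: [569.8, -8.0, 18.0]
tcp_rot: [0.666, 0.028, 0.706, 0.238]
ft_force: [0.2, -3.3, 2.0]
t 18.15 tcp stand [ -1.  -91.9  18. ] F [ 0.2 -3.3  2. ] w 0.2 q [-0.29  0.5  -0.25  1.04  0.32 -0.63] toolS y,z: [-0.01  0.93  0.37] [1.   0.01 0.  ]
turn [ 0.013 -0.002 -0.383]
time_s: 18.95
ee_pos: [569.6, -7.2, 18.1]
tcp_rot: [0.667, 0.024, 0.707, 0.234]
ft_force: [0.1, -4.3, 1.6]
t 18.95 tcp stand [ -1.  -91.   18.1] F [ 0.1 -4.3  1.6] w 0.0 q [-0.28  0.49 -0.25  1.04  0.31 -0.62] toolS y,z: [-0.01  0.93  0.36] [ 1.    0.01 -0.  ]
turn [ 0.013 -0.003 -0.371]
```

```bash
python3 -m handwheel '[[[1.6,3.7,0],[0,0,0.01]],[[1.6,3.7,0],[0,0,0.01]],[[1.6,3.7,0],[0,0,0.01]],[[1.2,2.8,0],[0,0,0]],[[0,0,0],[0,0,0]],[[0,0,0],[0,0,0]],[[0,0,0],[0,0,0]],[[0,0,0],[0,0,0]]]' | head -4;python3 - <<'E'
from h import *
go([])
E
```

```text
time_s: 19.75
ee_pos: [565.2, 6.4, 17.7]
tcp_rot: [0.663, 0.034, 0.707, 0.243]
ft_force: [-0.3, -4.1, 2.2]
t 19.75 tcp stand [ -1.2 -76.7  17.7] F [-0.3 -4.1  2.2] w -0.1 q [-0.27  0.5  -0.26  1.04  0.33 -0.61] toolS y,z: [-0.01  0.92  0.39] [ 1.    0.01 -0.  ]
turn [ 0.013 -0.005 -0.398]
```

Run:
```python
from h import *
out=[]
for n,(u0,v0,w,h) in {'scene':(225,165,140,105),'top':(245,170,140,105)}.items():
    D=cam(n);k=5;im=cv2.resize(cv2.cvtColor(D['image'],cv2.COLOR_RGB2BGR)[v0:v0+h,u0:u0+w],None,fx=k,fy=k,interpolation=cv2.INTER_CUBIC)
    q=np.array([(proj(D,S2W(P,X))-[u0,v0]+.5)*k for X in [(42,70,30),(42,-70,30),(-42,-70,30),(-42,70,30)]]);cv2.polylines(im,[np.int32(q)],True,(255,0,0),1)
    c=(proj(D,S2W(P,(43,50,18)))-[u0,v0]+.5)*k;cv2.circle(im,tuple(int(v) for v in c),12,(0,255,0),1)
    out.append(im)
cv2.imwrite('pics/c5.png',cv2.resize(np.hstack(out),(800,300),interpolation=cv2.INTER_AREA))
```

```text
(no output)
```

View pics/c5.png

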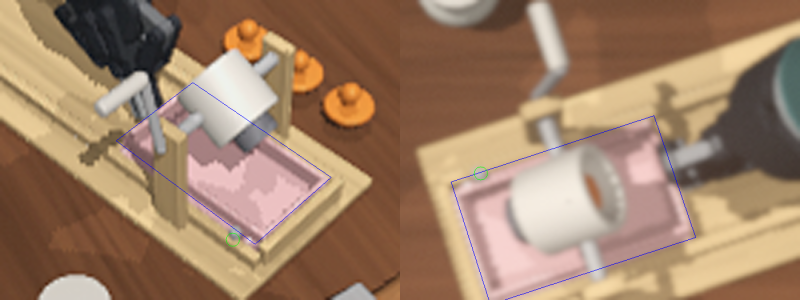

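The dish outline coincides with the home outline in both crops. The catch is at (234,235) in the left crop, too small to judge. I'll test it by pushing against the stop.

```bash
for i in 1 2; do python3 -m handwheel '[[[1.6,3.7,0],[0,0,0]],[[1.2,2.8,0],[0,0,0]],[[1.2,2.8,0],[0,0,0]],[[0,0,0],[0,0,0]],[[0,0,0],[0,0,0]],[[0,0,0],[0,0,0]],[[0,0,0],[0,0,0]],[[0,0,0],[0,0,0]]]' | head -4;python3 - <<'E'
from h import *
go([])
E
done
```

```text
time_s: 20.65
ee_pos: [565.3, 6.3, 17.9]
tcp_rot: [0.665, 0.026, 0.708, 0.234]
ft_force: [-0.4, -5.4, 2.1]
t 20.65 tcp stand [ -1.2 -76.9  17.9] F [-0.4 -5.4  2.1] w -0.1 q [-0.26  0.49 -0.27  1.03  0.31 -0.6 ] toolS y,z: [-0.01  0.93  0.37] [ 1.    0.01 -0.  ]
turn [ 0.011 -0.007 -0.375]
time_s: 21.45
ee_pos: [565.4, 6.1, 18.1]
tcp_rot: [0.667, 0.018, 0.71, 0.226]
ft_force: [-0.1, -4.2, 2.4]
t 21.45 tcp stand [ -1.1 -77.1  18.1] F [-0.1 -4.2  2.4] w -0.1 q [-0.25  0.48 -0.27  1.02  0.29 -0.58] toolS y,z: [-0.01  0.94  0.34] [ 1.    0.01 -0.01]
turn [ 0.01  -0.01  -0.351]
```

```bash
python3 -m handwheel '[[[2.4,5.5,0],[0,0,0.03]],[[2.4,5.5,0],[0,0,0.03]],[[2.4,5.5,0],[0,0,0]],[[2.4,5.5,0],[0,0,0]],[[2.4,5.5,0],[0,0,0]],[[2.4,5.5,0],[0,0,0]],[[2.4,5.5,0],[0,0,0]],[[2.4,5.5,0],[0,0,0]]]' | head -4;python3 - <<'E'
from h import *
go([])
E
```

```text
time_s: 22.25
ee_pos: [565.8, 6.9, 18.2]
tcp_rot: [0.669, 0.004, 0.714, 0.208]
ft_force: [-0.8, -19.1, 7.5]
t 22.25 tcp stand [ -0.5 -76.5  18.2] F [ -0.8 -19.1   7.5] w 0.1 q [-0.23  0.47 -0.28  1.    0.25 -0.55] toolS y,z: [-0.    0.95  0.3 ] [ 1.    0.01 -0.02]
turn [ 0.003 -0.02  -0.307]
```

```bash
python3 -m handwheel '[[[-3,-9.5,0],[0,0,0]],[[-5,-14,0],[0,0,0]],[[-10,-14,0],[0,0,0]],[[-30,-5,0],[0,-0.02,-0.1]],[[-40,0,0],[0,0,-0.1]],[[-40,0,0],[0,0,-0.1]],[[-40,0,0],[0,0,0]],[[-20,0,0],[0,0,0]]]' 40 20| head -4;python3 - <<'E'
from h import *
go([(96,-16,200),(96,-16,145)])
E
```

```text
time_s: 23.05
ee_pos: [583.2, -58.8, 189.2]
tcp_rot: [0.695, -0.096, 0.704, 0.108]
ft_force: [0.8, -0.7, 0.8]
t 23.05 tcp stand [  -2.7 -144.4  189.2] F [ 0.8 -0.7  0.8] w 40.2 q [-0.22  0.24 -0.16  1.19  0.01 -0.51] toolS y,z: [0.   1.   0.02] [ 1.    0.   -0.01]
turn [ 0.    -0.01  -0.018]
(96, -16, 200) shift [-10.8 128.4  98.7]
(96, -16, 145) shift [55.  0.  0.]
```

```bash
python3 -m handwheel '[[[-10,10,10],[0,-0.01,-0.018]],[[-10,20,20],[0,0,0]],[[0,25,20],[0,0,0]],[[0,25,18],[0,0,0]],[[0,22,15],[0,0,0]],[[0,12,9],[0,0,0]],[[0,5,3],[0,0,0]],[[0,0,0],[0,0,0]]]' | head -4;python3 - <<'E'
from h import *
go([(96,-16,145)])
E
```

```text
time_s: 23.85
ee_pos: [643.7, 92.3, 209.5]
tcp_rot: [0.7, -0.1, 0.7, 0.105]
ft_force: [-0.1, 0.2, 0.2]
t 23.85 tcp stand [ 98.5 -16.9 209.5] F [-0.1  0.2  0.2] w 40.1 q [ 0.04  0.33  0.    1.24  0.01 -0.25] toolS y,z: [-0.    1.    0.01] [1. 0. 0.]
turn [ 0.     0.001 -0.007]
(96, -16, 145) shift [64.5  0.9 -2.5]
```

```bash
python3 -m handwheel '[[[12,0,-1],[0,0,0]],[[16,0,-1],[0,0,0]],[[16,0,0],[0,0,0]],[[12,0,0],[0,0,0]],[[6,0,0],[0,0,0]],[[2,0,0],[0,0,0]],[[0,0,0],[0,0,0]],[[0,0,0],[0,0,0]]]' | head -4;python3 - <<'E'
from h import *
go([(96,-16,145)])
E
python3 -m handwheel '[[[0,0,0],[0,0,0]],[[0,0,0],[0,0,0]],[[0,0,0],[0,0,0]],[[0,0,0],[0,0,0]],[[0,0,0],[0,0,0]],[[0,0,0],[0,0,0]],[[0,0,0],[0,0,0]],[[0,0,0],[0,0,0]]]' 8 20;python3 - <<'E'
from h import *
go([(96,-16,145)])
from math import *
for a in np.arange(1.09,3.3,.2): print(round(a,2),round(60*cos(.75+a),1),round(95+60*sin(.75+a),1))
E
```

```text
time_s: 24.65
ee_pos: [638.6, 86.1, 139.3]
tcp_rot: [0.698, -0.098, 0.702, 0.102]
ft_force: [0.2, 0.3, -0.3]
t 24.65 tcp stand [ 91.9 -21.4 139.3] F [ 0.2  0.3 -0.3] w 40.2 q [ 0.03  0.37 -0.1   1.11  0.01 -0.25] toolS y,z: [0.01 1.   0.01] [ 1.   -0.01 -0.  ]
turn [-0.007 -0.004 -0.006]
(96, -16, 145) shift [-5.7  5.4  4.1]
time_s: 25.45
ee_pos: [639.3, 86.5, 140.6]
tcp_rot: [0.699, -0.098, 0.701, 0.102]
ft_force: [-0.0, 0.9, -2.1]
width: 0.127
t 25.45 tcp stand [ 92.7 -21.2 140.6] F [-0.   0.9 -2.1] w 10.9 q [ 0.03  0.37 -0.09  1.11  0.01 -0.25] toolS y,z: [0.01 1.   0.01] [ 1.   -0.01 -0.  ]
turn [-0.006 -0.002 -0.006]
(96, -16, 145) shift [-4.4  5.2  3.3]
1.09 -16.0 152.8
1.29 -27.1 148.5
1.49 -37.2 142.1
1.69 -45.8 133.7
1.89 -52.6 123.8
2.09 -57.3 112.8
2.29 -59.7 101.1
2.49 -59.7 89.1
2.69 -57.3 77.4
2.89 -52.7 66.3
3.09 -46.0 56.4
3.29 -37.4 48.1
```

```bash
python3 -m handwheel '[[[2,-6,0],[0,0,0]],[[6,-10,0],[0,0,0]],[[8,-9,0],[0,0,0]],[[10,-7,0],[0,0,0]],[[10,-5,0],[0,0,0]],[[11,-3,0],[0,0,0]],[[6,0,0],[0,0,0]],[[0,0,0],[0,0,0]]]' | head -4;python3 - <<'E'
from h import *
go([])
E
```

```text
time_s: 26.25
ee_pos: [650.6, 51.0, 83.0]
tcp_rot: [0.699, -0.093, 0.7, 0.109]
ft_force: [-1.5, 4.4, 4.1]
t 26.25 tcp stand [ 93.3 -58.4  83. ] F [-1.5  4.4  4.1] w 11.3 q [-0.03  0.43 -0.13  1.01  0.02 -0.32] toolS y,z: [0.   1.   0.02] [ 1. -0.  0.]
turn [-0.004  0.002 -0.022]
```

```bash
python3 -m handwheel '[[[9,0.5,0],[0,0,0.01]],[[11,2,0],[0,0,0.01]],[[10,4,0],[0,0,0]],[[8,5,0],[0,0,0]],[[4,3,0],[0,0,0]],[[2,2,0],[0,0,0]],[[0,0,0],[0,0,0]],[[0,0,0],[0,0,0]]]' | head -4;python3 - <<'E'
from h import *
go([(93,-44,44)])
E
```

```text
time_s: 27.05
ee_pos: [646.4, 65.8, 46.3]
tcp_rot: [0.699, -0.087, 0.701, 0.114]
ft_force: [-1.1, 5.0, 1.5]
t 27.05 tcp stand [ 93.6 -43.   46.3] F [-1.1  5.   1.5] w 11.2 q [-0.01  0.47 -0.17  0.94  0.04 -0.3 ] toolS y,z: [0.01 1.   0.04] [ 1.   -0.01  0.  ]
turn [-0.005  0.002 -0.039]
(93, -44, 44) shift [ 2.3 -1.  -0.6]
```

```bash
python3 -m handwheel '[[[3,3,0],[0,0,0]],[[3,3,0],[0,0,0]],[[3,3,0],[0,0,0]],[[0,0,0],[0,0,0]],[[0,0,0],[0,0,0]],[[0,0,0],[0,0,0]],[[0,0,0],[0,0,0]],[[0,0,0],[0,0,0]]]' | head -4;python3 - <<'E'
from h import *
go([])
D=cam('scene');save(D,'s6.png')
r=nets.landmark_of('scene','crank_grip')[:1];print(r,proj(D,S2W(P,(90,-44,54))))
E
```

```text
time_s: 27.85
ee_pos: [646.3, 66.2, 45.6]
tcp_rot: [0.7, -0.093, 0.701, 0.105]
ft_force: [-2.8, 3.5, 5.0]
t 27.85 tcp stand [ 93.6 -42.6  45.6] F [-2.8  3.5  5. ] w 11.0 q [-0.01  0.46 -0.17  0.94  0.02 -0.29] toolS y,z: [0.01 1.   0.02] [ 1.   -0.01  0.  ]
turn [-0.009  0.001 -0.018]
[] [256.61764448 225.53875592]
```

View pics/s6.png

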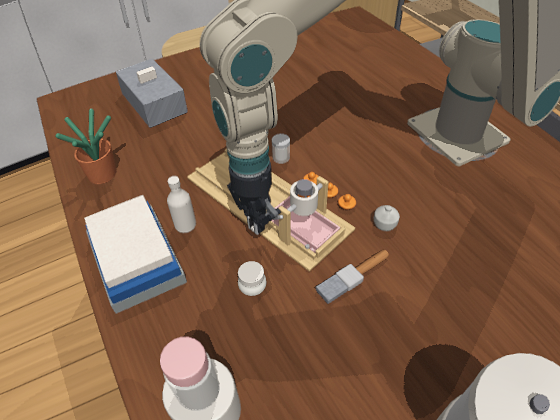

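The cup is upside down with the grey sprung base on top at (304,187), the pin is against its stop, and the dish sits below. Releasing and lifting.

```bash
python3 -m handwheel '[[[0,0,0],[0,0,0]],[[0,0,0],[0,0,0]],[[0,0,0],[0,0,0]],[[-10,0,0],[0,0,0]],[[-20,0,0],[0,0,0]],[[-40,0,0],[0,0,0]],[[-40,0,0],[0,0,0]],[[-30,0,0],[0,0,0]]]' 32 | head -4; python3 -m handwheel '[[[0,0,0],[0,0,0]],[[0,5,-15],[0,0,0]],[[0,10,-20],[0,0,0]],[[0,10,-20],[0,0,0]],[[0,10,-18],[0,0,0]],[[0,5,-10],[0,0,0]],[[0,2,-5],[0,0,0]],[[0,0,0],[0,0,0]]]' 0 | head -4
python3 - <<'E'
from h import *
go([(0,0,145)])
D={n:cam(n) for n in('scene','top')}
for q in('tap_face','crank_grip'):
    o={n:nets.landmark_of(n,q)[:2] for n in D};print(q,o)
for n in D: print(proj(D[n],S2W(P,(0,0,135))),proj(D[n],S2W(P,(90,-44,54))))
E
```

```text
time_s: 28.75
ee_pos: [643.7, 59.7, 182.8]
tcp_rot: [0.695, -0.094, 0.705, 0.101]
ft_force: [0.5, -0.4, -0.2]
time_s: 29.55
ee_pos: [550.1, 74.0, 191.0]
tcp_rot: [0.701, -0.095, 0.7, 0.097]
ft_force: [0.6, -0.0, 1.0]
t 29.55 tcp stand [  3.7  -7.6 191. ] F [ 0.6 -0.   1. ] w -0.4 q [ 0.02  0.18 -0.24  1.15  0.   -0.26] toolS y,z: [0.02 1.   0.  ] [ 1.   -0.02  0.  ]
turn [-0.017  0.003 -0.003]
(0, 0, 145) shift [46.   7.6 -3.7]
tap_face {'scene': [{'uv': [302.5, 184.4], 'score': 0.7}, {'uv': [184.6, 224.4], 'score': 0.33}], 'top': []}
crank_grip {'scene': [{'uv': [255.5, 226.2], 'score': 0.94}], 'top': []}
[303.28778992 185.24431544] [256.61764448 225.53875592]
[305.32249947 235.88999354] [312.39330915 187.77842984]
```

```bash
python3 -m handwheel '[[[5,3,-2],[-0.017,0,0]],[[10,3,-1],[0,0,0]],[[12,2,-1],[0,0,0]],[[10,0,0],[0,0,0]],[[5,0,0],[0,0,0]],[[2,0,0],[0,0,0]],[[0,0,0],[0,0,0]],[[0,0,0],[0,0,0]]]'  | head -4
python3 - <<'E'
from h import *
go([(0,0,123)])
E
```

```text
time_s: 30.65
ee_pos: [544.4, 81.1, 141.1]
tcp_rot: [0.699, -0.102, 0.7, 0.104]
ft_force: [0.4, -0.4, 0.2]
t 30.65 tcp stand [  0.2   0.8 141.1] F [ 0.4 -0.4  0.2] w -0.2 q [ 0.03  0.21 -0.31  1.05  0.   -0.26] toolS y,z: [-0.  1.  0.] [ 1.  0. -0.]
turn [ 0.001 -0.    -0.003]
(0, 0, 123) shift [18.1 -0.8 -0.2]
```

```bash
python3 -m handwheel '[[[5,0,0],[0,0,0]],[[4,0,0],[0,0,0]],[[4,0,0],[0,0,0]],[[4,0,0],[0,0,0]],[[4,0,0],[0,0,0]],[[0,0,0],[0,0,0]],[[0,0,0],[0,0,0]],[[0,0,0],[0,0,0]]]'  | head -4
python3 - <<'E'
from h import *
go([(0,0,123)])
D=cam('scene');print(nets.spot_in('scene','stuck_pacifier')[:3])
E
```

```text
time_s: 31.45
ee_pos: [545.7, 81.1, 121.3]
tcp_rot: [0.701, -0.102, 0.699, 0.104]
ft_force: [-2.1, -0.3, 2.6]
t 31.45 tcp stand [  1.5   0.4 121.3] F [-2.1 -0.3  2.6] w 0.2 q [ 0.03  0.23 -0.33  1.01  0.   -0.26] toolS y,z: [-0.  1.  0.] [1. 0. 0.]
turn [ 0.001  0.003 -0.002]
(0, 0, 123) shift [-1.7 -0.4 -1.5]
[{'uv': [304.0, 220.3], 'score': 0.74}]
```

```bash
python3 -m handwheel '[[[-10,0,0],[0,0,0]],[[-20,0,0],[0,0,0]],[[-30,0,0],[0,0,0]],[[-40,0,0],[0,0,0]],[[-40,-10,-10],[0,0,0]],[[-20,-30,-20],[0,0,0]],[[0,-40,-30],[0,0,0]],[[0,-30,-20],[0,0,0]]]'  | head -4
python3 - <<'E'
from h import *
out=[]
for n,(u0,v0,w,h) in {'scene':(225,165,140,105),'top':(245,170,140,105)}.items():
    D=cam(n);k=5;im=cv2.resize(cv2.cvtColor(D['image'],cv2.COLOR_RGB2BGR)[v0:v0+h,u0:u0+w],None,fx=k,fy=k,interpolation=cv2.INTER_CUBIC)
    print(n,[(proj(D,S2W(P,X))-[u0,v0]+.5)*400/140 for X in [(0,0,16),(43,50,18),(0,0,95)]]);out.append(im)
cv2.imwrite('pics/c7.png',cv2.resize(np.hstack(out),(800,300),interpolation=cv2.INTER_AREA))
go([])
E
```

```text
time_s: 32.35
ee_pos: [502.0, -48.3, 289.3]
tcp_rot: [0.702, -0.106, 0.697, 0.106]
ft_force: [-0.6, -0.7, -0.3]
scene [array([222.03416094, 171.18409446]), array([232.60802357, 239.64463454]), array([224.02017358,  99.29887405])]
top [array([172.64313616, 211.87928823]), array([ 80.7280464 , 173.46019163]), array([173.36027341, 197.87374105])]
t 32.45 tcp stand [ -78.  -112.7  289.1] F [ 0.6  1.2 -1.3] w -0.2 q [-0.23  0.03 -0.19  1.34  0.   -0.52] toolS y,z: [-0.01  1.   -0.  ] [1.   0.01 0.01]
turn [0.005 0.007 0.001]
```

View pics/c7.png

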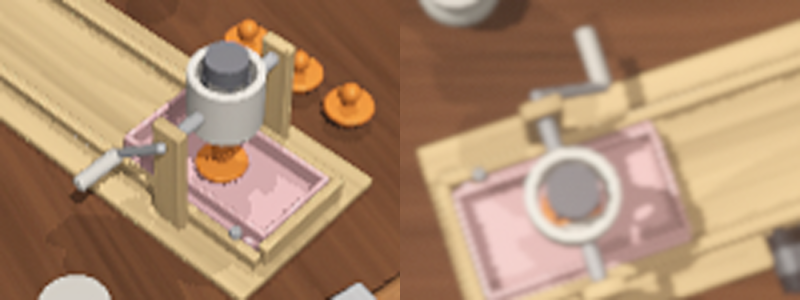

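The left crop shows the pacifier resting in the dish at (222,163), well below the mouth of the inverted cup. The crank is at its stop. The catch knob at (235,232) is back at its original pixel position, so it is out, and the dish is home. The arm is clear, so I'm handing in.

Run:
```python
from h import *
D=cam('scene')
for q in('canister','lotion','cream_jar','trinket_pot','hairbrush','pacifier'): print(q,[(np.round(r['uv']),round(r['score'],2)) for r in nets.landmark_of('scene',q)[:3]])
print(ticket.close_job())
```

```text
canister [(array([280., 154.]), 0.81), (array([353., 279.]), 0.31)]
lotion [(array([185., 225.]), 0.83)]
cream_jar [(array([252., 280.]), 0.68)]
trinket_pot [(array([385., 224.]), 0.84)]
hairbrush [(array([351., 279.]), 0.93)]
pacifier [(array([331., 196.]), 0.55), (array([307., 182.]), 0.48), (array([280., 155.]), 0.4)]
the job is handed in; nothing more can be done
None
```

I handed the job in at about 33 s of the 70 s allowed. The pacifier is in the dish, but the cup got knocked part-way round early on, before the dish was home.

**Final state:**
- **Canister:** it stands upright on the bare dresser top beside the stand.
- **Dish:** it was pushed home and stayed put when I pushed on it with 19 N. The catch knob is back where it was in the first pictures.
- **Cup:** it was swung by the crank onto its end stop, and the crank landmark is within about 1 px of the fully upside-down position.
- **Pacifier:** one press of the sprung base, about 14 mm to full depth, dropped it into the dish. The last pictures show it there, below the cup.
- **Bystanders:** the lotion, jar, pot and hairbrush landmarks are within about 4 px of their starting positions. The pacifier detections were weak and one of the row was missed, but all three are in place in the pictures.

**What went wrong or is uncertain:**
- **Cup moved early:** while I was taking the canister out, something turned the cup to about 1.1 rad, most likely the gripper's body brushing its rim. I left it there, pushed the dish home, then finished the swing with the crank.
- **Catch read only from pixels:** it is good to about 1 to 2 mm. The dish probably rests against the end stop, up to 1.5 mm past exact home.

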